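# Ready the egg stall's scale for brown eggs

## Task

Get the stall's scale ready to weigh brown eggs into the empty basket that already stands on its pan: press the round red power button in so that it stays down, then tap the yellow tare key, then tap the brown price key. Press each one down lightly with the fingertips, letting the tare key come up before you go on; leave the other two price keys alone, keep off the pan, and do not shift or lift the basket or the eggs beside the scale.

Things in the scene. Friction and masses are not known exactly. Their poses are not given: they have to be found in the camera images.
- scale: white shop scale fixed on the table, 330 mm deep (x) by 340 mm wide (y); origin at the centre of its underside, on the table; x points from the keypad to the pan, so the dark keypad strip lies along its -x side, towards the robot; z up. The keypad surface is 70 mm above the table; the raised keys stand in one row along y, 126 mm from the origin towards -x. Flat printed number keys and the displays on the keypad are flush and do nothing.
- pan: steel weighing pan of the scale, 205 x 300 mm, floor 97 mm and rim 105 mm above the table; it begins 86 mm beyond the centre line of the row of keys. Origin 3 mm under its floor, in the middle. Not to be touched.
- power_top (a point): round red power button, 23 mm across, at one end of the row (y = -132 mm in the scale's frame). This point is the middle of its flat top, 12 mm above the keypad while off; z up.
- power (a joint): travel of the power button, m: 0 = off (standing out), 0.009 = pressed fully in (on). Pushing it takes 3.5 N at the top and grows evenly to 6.8 N at the bottom stop; it stays where it is left. It counts as on beyond 0.003.
- tare_top (a point): square yellow tare key next to the power button (y = -86 mm in the scale's frame), cap 24 x 24 mm. This point is the middle of the flat top of the cap, 9 mm above the keypad; z up. It sinks with the cap.
- tare (a joint): travel of the tare key, m: 0 = up, 0.007 = fully down. A spring returns it: 1.5 N starts it, 5.4 N holds it half-way down and 9.2 N fully down. It counts as pressed beyond 0.0025.
- key_brown_top (a point): square brown price key (preset for brown eggs), cap 24 x 24 mm. This point is the middle of the flat top of the cap, 9 mm above the keypad; z up. It sinks with the cap. The three price keys sit side by side in the keypad row, in an order that differs from start to start, 44 mm from centre to centre.
- key_brown (a joint): travel of the brown price key, m: 0 = up, 0.007 = fully down; same spring as the tare key; pressed beyond 0.0025.
- key_cream_top (a point): square cream price key (preset for cream eggs), cap 24 x 24 mm. This point is the middle of the flat top of the cap, 9 mm above the keypad; z up. It sinks with the cap. The three price keys sit side by side in the keypad row, in an order that differs from start to start, 44 mm from centre to centre.
- key_cream (a joint): travel of the cream price key, m; as for the brown one. Not to be pressed.
- key_blue_top (a point): square pale blue price key (preset for blue duck eggs), cap 24 x 24 mm. This point is the middle of the flat top of the cap, 9 mm above the keypad; z up. It sinks with the cap. The three price keys sit side by side in the keypad row, in an order that differs from start to start, 44 mm from centre to centre.
- key_blue (a joint): travel of the pale blue price key, m; as for the brown one. Not to be pressed.
- basket: empty white slatted plastic basket, loose on the pan, 160 mm (x) by 200 mm (y), 60 mm high; origin at the centre of its underside. Its near side is at least 90 mm from the centre line of the row of keys.
- egg_tray: yellow pulp tray, 152 x 104 mm, 26 mm high, fixed on the table to one side of the scale, with three loose eggs standing in it up to 73 mm above the table; origin at the centre of its underside.
- egg_brown_center (a point): loose brown egg in the pulp tray, 43 mm across, 56 mm tall; this point is its centre.
- egg_cream_center (a point): loose cream egg in the pulp tray, same size; this point is its centre.
- egg_blue_center (a point): loose pale blue egg in the pulp tray, same size; this point is its centre.
- quail_basket: green basket of small quail eggs, 150 x 110 mm, 65 mm high with its eggs, fixed on the table on the other side of the scale; origin at the centre of its underside.

How it is judged:
By the outcome, as a careful person would: the job done as asked, in the order asked, and still so for the second after the job is handed in, with the robot touching nothing.
It also fails if it takes over 38 s, if anything falls off the work surface, if the arm or the gripper's body presses on something with over 40 N, if the wrist force passes 120 N, or if a joint passes its speed limit or range.

## Robot

A 7-joint arm with a two-finger parallel gripper is mounted at the origin on the work surface. World frame = base frame: x ahead of the robot, y to its left, z up, the work surface at z = 0. Lengths are in m, angles in rad, forces in N, time in s.
With the tool pointing down it reaches from about 0.425 to 1.025 m from the base axis. Payload 3.6 kg.
Tool frame: the origin (TCP) lies on the mounting face of the last link; the fingertips stand 173 mm ahead of it and the grasp point (between the pads) lies 155 mm ahead of it (tcp_to_tips is the distance from the TCP to the fingertips, in m); z points along the fingers, y is the direction in which the jaws open and shut (so a half turn about z gives the same grasp; the last joint's range is limited). The gripper opens to 85 mm and grips with 20 to 120 N. Pads are 22 mm wide; open, the fingers measure 114 mm over their backs; the gripper's body (76 mm by 85 mm) begins 54 mm behind the grasp point. The pads swing forward as they close: fully open they stand 13 mm farther back than shut.
Start: joints at [1.069, 0.591, 0.048, 1.609, -0.033, 0.943, -0.034], TCP at [0.288, -0.666, 0.405] pointing down, gripper open.
Joint ranges: [-2.69, 2.69], [-0.47, 2.24], [-1.27, 1.36], [0.19, 2.51], [-1.53, 4.68], [0.08, 2.07], [-3.09, 3.09]. Speed limits (rad/s): [2.57, 2.57, 3.14, 3.14, 3.14, 3.14, 3.14].

## Interface

Orientations are given as a 3x3 rotation matrix whose columns are the frame's x, y, z axes.
In Python, from bench import read_state, snapshot, camera_params, sign_off, tcp_to_tips gives the robot as it stands.
- The arm moves only by the tool move_arm, never from a script. Its argument "deltas" is a list of rows, each an object with "slide": the shift along the tool's x, y, z in m, a list of three; "yaw": the turn about the tool's z in rad; "jaw": the finger opening in m, from 0 to 0.0854. In form: [{"slide": [dx, dy, dz], "yaw": yaw, "jaw": jaw}, ...]. A call has 1 to 20 rows; each row is the pose to reach, as a shift and turn from the pose commanded when the call began, along the tool's axes at that moment; what a row does not reach only later rows make up. A row lasts 1/10 s, in which the tool goes at most 50 mm and 8.59 degrees, less where a joint would pass 70% of its speed; a pose out of reach is approached as far as the arm can. A call with a gripper value outside its range is refused whole. The fingers move at their own pace and stop on an object; the grip force is fixed at half the most. Time passes only in rows, so rows that repeat a pose let the fingers close. It gives the time, the measured TCP pose, the force and the opening at its end, in the units of the state.
- read_state(): the state, without advancing time (a new reading comes with each control period).
- snapshot(name): name is "side" or "top" or "wrist"; returns the picture (480x640x3 uint8, red, green, blue); there is no depth.
- camera_params(name): a dict with "fx", "fy", "cx", "cy" (pixels), "R" (3x3) and "t" (3): a world point X has camera coordinates R X + t; the wrist camera has in their place "mount" (4x4, takes a point from camera to tool coordinates, whose origin is the TCP and whose axes are the flange's). Camera axes: x right, y down, z forward; pixel columns grow to the right and rows downward; lengths in m; the calibration is good to about 2 mm. The wrist camera is an equidistant fisheye: a pixel r from the principal point sees the ray r / f radians off the axis. A picture is of the moment at which its call begins: read the wrist's pose just before it. camera_params takes no time and is no camera call.
- sign_off(): hands the job in, once; it reports no verdict.
The state is a dict: "time_s": time; "joint_pos": joint angles; "qvel": joint speeds; "tau": joint torques, N m; "ee_pos": TCP position; "tool_rot": TCP orientation; "wrist_force": force on the tool from outside, world axes, zero at the start; "ft_torque": the same for the moment, N m; "width": finger opening in m.
Only numpy, scipy, OpenCV 4.12 (cv2) and the standard library are available. Lean on these libraries where they do the work, as an engineer would, in place of code of your own. Each camera call takes 0.05 s, during which the arm holds its last target. There are 200 camera calls.

## Working session

There is one attempt and no reset: what is moved stays moved. The work goes in short steps, Python scripts to look and compute and a tool call to move; the robot and the scene stay as the last step left them, time stands still between calls to the robot, and variables do not carry over. Pictures are saved under pics/ and viewed, about 8 in all and at most 12, crops included, and the job is handed in when it is done.

Besides the shell and the picture viewer there is one more tool, called after "Call:" by a JSON object that holds its "method" and its "body", one argument or row to a line. move_arm: Moves the arm, as the interface text tells. Its arguments: {"type":"object","properties":{"deltas":{"type":"array","items":{"type":"object","properties":{"slide":{"type":"array","items":{"type":"number"}},"yaw":{"type":"number"},"jaw":{"type":"number"}}}}},"required":["deltas"]}

```bash
mkdir -p pics; python3 - <<'E'
from bench import *
import cv2,numpy as np
s=read_state()
for k in("time_s","ee_pos","tool_rot","wrist_force","width"):print(k,np.round(s[k],4).tolist())
print(tcp_to_tips)
for n in("top","side"):
    im=snapshot(n);cv2.imwrite(f"pics/{n}0.png",im[:,:,::-1]);p=camera_params(n);print(n,{k:np.round(v,4).tolist() for k,v in p.items()})
E
```

```text
time_s 0.0
ee_pos [0.2874, -0.6651, 0.4035]
tool_rot [[0.918, 0.3966, -0.001], [0.3966, -0.918, 0.0021], [-0.0001, -0.0023, -1.0]]
wrist_force [0.2006, -0.2219, 0.3284]
width 0.0855
0.1734
top {'fx': 539.6244, 'fy': 539.6244, 'cx': 314.4971, 'cy': 234.8942, 'R': [[0.0193, -0.9997, -0.0159], [-0.9882, -0.0166, -0.1521], [0.1518, 0.0186, -0.9882]], 't': [0.0194, 0.6134, 1.0576]}
side {'fx': 490.3721, 'fy': 490.3721, 'cx': 311.8524, 'cy': 237.0265, 'R': [[0.726, -0.6877, -0.0043], [-0.5165, -0.541, -0.6637], [0.4541, 0.4841, -0.748]], 't': [-0.4388, 0.4017, 0.6993]}
```

View pics/top0.png

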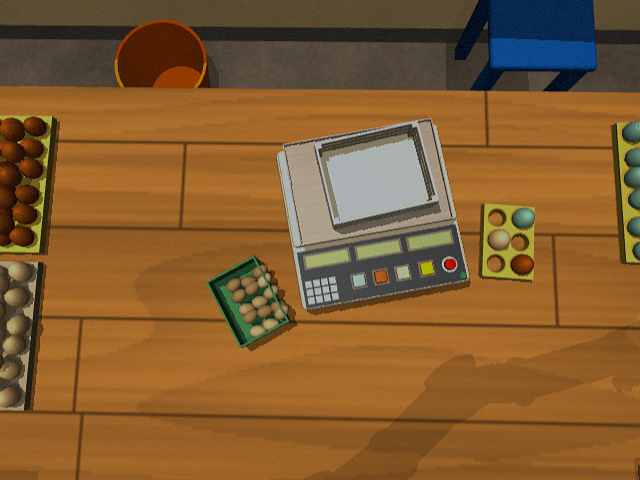

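View pics/side0.png

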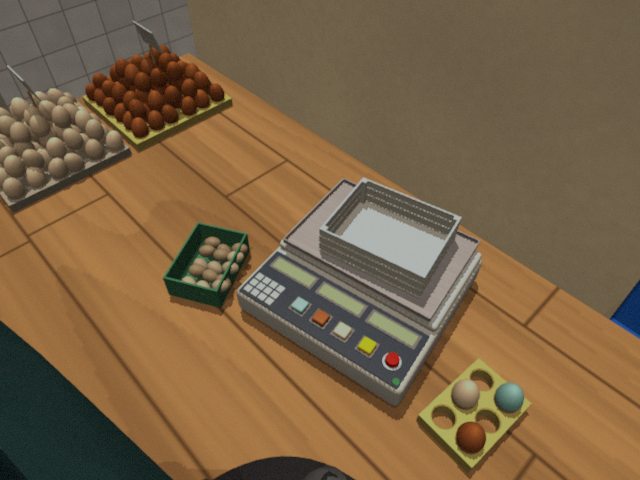

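The top view shows the keys: blue (359,281), brown (381,276), cream (403,272), yellow (427,268) and red (450,264). In the side view they sit at (300,305), (321,318), (343,330), (367,346) and (392,359). Next I'll refine these with masks and cast rays.

```bash
cat > h.py <<'E'
import cv2,numpy as np
from bench import *
def centroid(im,u,v,w=13):
    """centroid of the blob of the colour seen at (u,v)"""
    lab=cv2.cvtColor(im,cv2.COLOR_RGB2LAB).astype(float)
    ref=np.median(lab[v-2:v+3,u-2:u+3].reshape(-1,3),0)
    m=(np.linalg.norm((lab-ref)*[.5,1,1],axis=2)<22).astype(np.uint8)
    k=np.zeros_like(m);k[v-w:v+w+1,u-w:u+w+1]=1
    n,l,st,c=cv2.connectedComponentsWithStats(m*k,connectivity=4)
    i=l[v,u];return c[i],st[i,4]
def ray(p,uv):
    d=np.array([(uv[0]-p['cx'])/p['fx'],(uv[1]-p['cy'])/p['fy'],1])
    R=np.array(p['R']);return -R.T@np.array(p['t']),R.T@d
def onplane(p,uv,z):
    o,d=ray(p,uv);return o+d*(z-o[2])/d[2]
E
python3 - <<'E'
from h import *
K={'blue':((359,281),(300,305),.079),'brown':((381,276),(321,318),.079),'cream':((403,272),(343,330),.079),'yellow':((427,268),(367,346),.079),'red':((450,264),(392,359),.082)}
ims={n:cv2.imread(f'pics/{n}0.png')[:,:,::-1].copy() for n in('top','side')}
off={'red':-.132,'yellow':-.086};P={}
for k,(a,b,z) in K.items():
    r=[]
    for n,uv in(('top',a),('side',b)):
        c,ar=centroid(ims[n],*uv);q=onplane(camera_params(n),c,z);r.append(q[:2]);print(k,n,c.round(1),ar,q.round(4))
    P[k]=np.mean(r,0)
d=P['blue']-P['red'];print('row yaw',np.arctan2(d[1],d[0]),np.linalg.norm(d))
for k in P: print(k,P[k].round(4),np.linalg.norm(P[k]-P['red']).round(4))
E
```

```text
blue top [358.5 279.7] 127 [ 0.5206 -0.0581  0.079 ]
blue side [299.4 303.6] 141 [ 0.5177 -0.0609  0.079 ]
brown top [380.5 276. ] 120 [ 0.5286 -0.1011  0.079 ]
brown side [320.4 316.2] 142 [ 0.5261 -0.1042  0.079 ]
cream top [402.6 271.8] 131 [ 0.5376 -0.1443  0.079 ]
cream side [342.  329.2] 163 [ 0.5346 -0.1469  0.079 ]
yellow top [426.7 267.6] 127 [ 0.5468 -0.1915  0.079 ]
yellow side [367.  344.3] 164 [ 0.5438 -0.1943  0.079 ]
red top [450.  263.6] 88 [ 0.5552 -0.2365  0.082 ]
red side [392.1 358.5] 126 [ 0.5525 -0.2394  0.082 ]
row yaw 1.762938685653826 0.18181095557276583
blue [ 0.5191 -0.0595] 0.1818
brown [ 0.5273 -0.1026] 0.1379
cream [ 0.5361 -0.1456] 0.094
yellow [ 0.5453 -0.1929] 0.0458
red [ 0.5539 -0.2379] 0.0
```

Call:
{"method": "move_arm", "body": {
  "deltas": [
    {"slide": [0.04, -0.028, 0.0], "yaw": 0.02, "jaw": 0},
    {"slide": [0.08, -0.056, 0.0], "yaw": 0.05, "jaw": 0},
    {"slide": [0.12, -0.083, 0.01], "yaw": 0.08, "jaw": 0},
    {"slide": [0.16, -0.11, 0.02], "yaw": 0.11, "jaw": 0},
    {"slide": [0.2, -0.138, 0.03], "yaw": 0.14, "jaw": 0},
    {"slide": [0.24, -0.166, 0.04], "yaw": 0.17, "jaw": 0},
    {"slide": [0.28, -0.194, 0.05], "yaw": 0.2, "jaw": 0},
    {"slide": [0.32, -0.221, 0.06], "yaw": 0.216, "jaw": 0},
    {"slide": [0.36, -0.249, 0.07], "yaw": 0.216, "jaw": 0},
    {"slide": [0.4, -0.277, 0.08], "yaw": 0.216, "jaw": 0},
    {"slide": [0.414, -0.2865, 0.08], "yaw": 0.216, "jaw": 0},
    {"slide": [0.414, -0.2865, 0.08], "yaw": 0.216, "jaw": 0},
    {"slide": [0.414, -0.2865, 0.08], "yaw": 0.216, "jaw": 0},
    {"slide": [0.414, -0.2865, 0.08], "yaw": 0.216, "jaw": 0},
    {"slide": [0.414, -0.2865, 0.08], "yaw": 0.216, "jaw": 0}
  ]
}}

```text
time_s: 1.6
ee_pos: [0.5527, -0.2408, 0.325]
tool_rot: [[0.982, 0.187, -0.0], [0.187, -0.982, -0.001], [-0.001, 0.001, -1.0]]
wrist_force: [-0.2, -0.5, -0.6]
width: 0.0003
```

```bash
python3 - <<'E'
from h import *
s=read_state()
for k in("time_s","ee_pos","tool_rot","wrist_force","width"):print(k,np.round(s[k],4).tolist())
cv2.imwrite('pics/w1.png',snapshot('wrist')[:,:,::-1]);print({k:np.round(v,4).tolist() for k,v in camera_params('wrist').items()})
E
```

```text
time_s 1.6
ee_pos [0.5527, -0.2408, 0.325]
tool_rot [[0.9824, 0.1866, -0.0003], [0.1866, -0.9824, -0.0013], [-0.0005, 0.0012, -1.0]]
wrist_force [-0.1732, -0.465, -0.6084]
width 0.0003
{'fx': 371.6483, 'fy': 371.6483, 'cx': 318.6978, 'cy': 241.5997, 'mount': [[0.0001, -0.953, -0.303, 0.0776], [1.0, 0.0002, -0.0004, 0.0003], [0.0004, -0.303, 0.953, 0.0306], [0.0, 0.0, 0.0, 1.0]]}
```

View pics/w1.png

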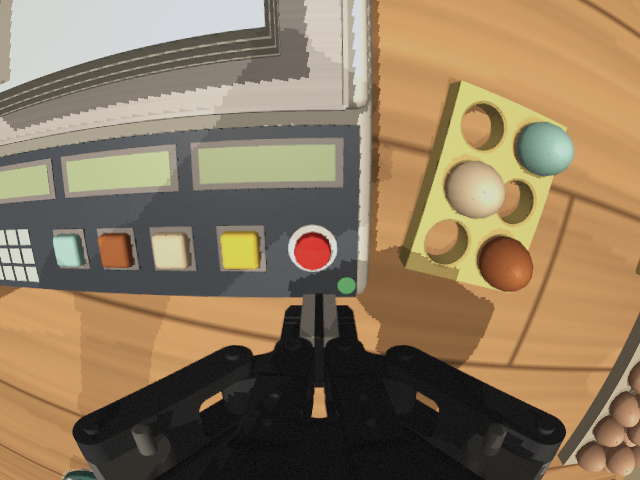

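The wrist view shows red at (313,251), yellow (240,250), cream (171,250), brown (116,251) and blue (69,251). The fingertips sit just nearer the robot, at about (319,297). I'll locate the keys from this view.

```bash
cat >> h.py <<'E'
def wrist_pt(im,s,p,u,v,z,w=28):
    c,a=centroid(im,u,v,w)
    x=np.array([c[0]-p['cx'],c[1]-p['cy']]);r=np.linalg.norm(x);th=r/p['fx']
    d=np.r_[np.sin(th)*x/r,np.cos(th)];M=np.array(p['mount']);R=np.array(s['tool_rot'])
    o=np.array(s['ee_pos'])+R@M[:3,3];d=R@M[:3,:3]@d
    return c,a,o+d*(z-o[2])/d[2]
E
python3 - <<'E'
from h import *
s=read_state();im=cv2.imread('pics/w1.png')[:,:,::-1].copy();p=camera_params('wrist')
R=np.array(s['tool_rot']);e=np.array(s['ee_pos'])
for k,u,v,z in(('red',313,251,.082),('yellow',240,250,.079),('cream',171,250,.079),('brown',116,251,.079),('blue',69,251,.079)):
    c,a,q=wrist_pt(im,s,p,u,v,z);print(k,c.round(1),a,q.round(4),'tool dxyz of tips',(R.T@(q-e)-[0,0,tcp_to_tips]).round(4))
E
```

```text
red [311.9 252.6] 910 [ 0.5552 -0.2363  0.082 ] tool dxyz of tips [ 0.0031 -0.0039  0.0696]
yellow [238.8 251.3] 1156 [ 0.5463 -0.1914  0.079 ] tool dxyz of tips [ 0.0028 -0.0496  0.0726]
cream [168.3 251.2] 1000 [ 0.5371 -0.1445  0.079 ] tool dxyz of tips [ 0.0026 -0.0975  0.0725]
brown [112.7 251.1] 817 [ 0.5287 -0.1018  0.079 ] tool dxyz of tips [ 0.0023 -0.141   0.0725]
blue [ 65.5 251. ] 625 [ 0.5201 -0.0588  0.079 ] tool dxyz of tips [ 0.0019 -0.1848  0.0724]
```

Call:
{"method": "move_arm", "body": {
  "deltas": [
    {"slide": [0.002, -0.003, 0.03], "yaw": 0.0, "jaw": 0},
    {"slide": [0.002, -0.003, 0.055], "yaw": 0.0, "jaw": 0},
    {"slide": [0.002, -0.003, 0.062], "yaw": 0.0, "jaw": 0},
    {"slide": [0.002, -0.003, 0.062], "yaw": 0.0, "jaw": 0},
    {"slide": [0.002, -0.003, 0.062], "yaw": 0.0, "jaw": 0}
  ]
}}

```text
time_s: 2.15
ee_pos: [0.5555, -0.2358, 0.2635]
tool_rot: [[0.982, 0.19, 0.001], [0.19, -0.982, -0.001], [0.001, 0.001, -1.0]]
wrist_force: [-0.6, -0.1, 0.8]
width: 0.0
```

Call:
{"method": "move_arm", "body": {
  "deltas": [
    {"slide": [0, 0, 0.006], "yaw": 0.0, "jaw": 0},
    {"slide": [0, 0, 0.009], "yaw": 0.0, "jaw": 0},
    {"slide": [0, 0, 0.012], "yaw": 0.0, "jaw": 0},
    {"slide": [0, 0, 0.015], "yaw": 0.0, "jaw": 0},
    {"slide": [0, 0, 0.015], "yaw": 0.0, "jaw": 0},
    {"slide": [0, 0, 0.015], "yaw": 0.0, "jaw": 0}
  ]
}}

```text
time_s: 2.75
ee_pos: [0.5558, -0.2353, 0.2481]
tool_rot: [[0.982, 0.191, 0.002], [0.191, -0.982, -0.001], [0.001, 0.001, -1.0]]
wrist_force: [-0.3, -0.8, 2.7]
width: -0.0
```

Call:
{"method": "move_arm", "body": {
  "deltas": [
    {"slide": [0, 0, 0.001], "yaw": 0.0, "jaw": 0},
    {"slide": [0, 0, 0.0015], "yaw": 0.0, "jaw": 0}
  ]
}}

```text
time_s: 2.95
ee_pos: [0.5558, -0.2353, 0.2469]
tool_rot: [[0.982, 0.191, 0.002], [0.191, -0.982, -0.001], [0.001, 0.001, -1.0]]
wrist_force: [-1.1, -0.5, 6.7]
width: 0.0004
```

Call:
{"method": "move_arm", "body": {
  "deltas": [
    {"slide": [0, 0, -0.02], "yaw": 0.0, "jaw": 0},
    {"slide": [0, 0, -0.05], "yaw": 0.0, "jaw": 0},
    {"slide": [0, -0.045, -0.05], "yaw": 0.0, "jaw": 0},
    {"slide": [0, -0.045, -0.05], "yaw": 0.0, "jaw": 0},
    {"slide": [0, -0.045, -0.05], "yaw": 0.0, "jaw": 0}
  ]
}}

```text
time_s: 3.45
ee_pos: [0.5463, -0.189, 0.2958]
tool_rot: [[0.981, 0.194, -0.002], [0.194, -0.981, 0.001], [-0.001, -0.002, -1.0]]
wrist_force: [0.1, -0.2, -0.3]
width: -0.0001
```

```bash
python3 - <<'E'
from h import *
s=read_state();p=camera_params('wrist');im=snapshot('wrist')
R=np.array(s['tool_rot']);e=np.array(s['ee_pos']);print(s['time_s'],e.round(4),R[:,0].round(3))
q=np.array([.5463,-.1914,.079]);print((R.T@(q-e)-[0,0,tcp_to_tips]).round(4))
cv2.imwrite('pics/w2.png',im[:,:,::-1])
E
```

```text
3.45 [ 0.5463 -0.189   0.2958] [ 0.981  0.194 -0.001]
[-0.0001  0.0027  0.0434]
```

View pics/w2.png

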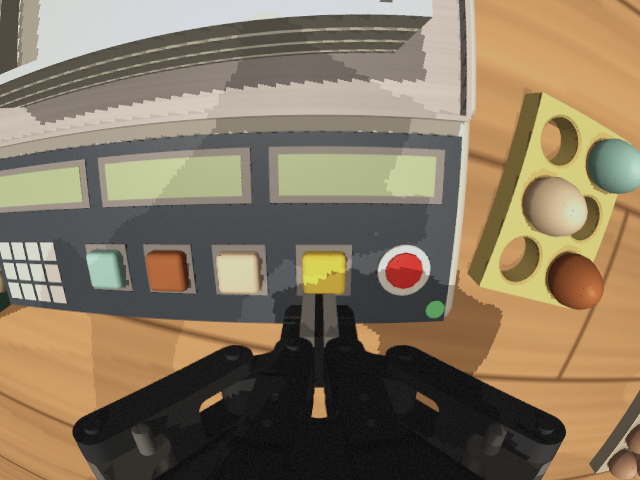

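The red cap at (404,271) now sits flush in its ring, and the 6.7 N at the end fits the bottom stop. The tare key is just ahead of the tips at (324,271), so I'll press it next.

Call:
{"method": "move_arm", "body": {
  "deltas": [
    {"slide": [0, 0.002, 0.025], "yaw": 0.0, "jaw": 0},
    {"slide": [0, 0.002, 0.037], "yaw": 0.0, "jaw": 0},
    {"slide": [0, 0.002, 0.037], "yaw": 0.0, "jaw": 0}
  ]
}}

```text
time_s: 3.8
ee_pos: [0.546, -0.1933, 0.257]
tool_rot: [[0.982, 0.189, -0.005], [0.189, -0.982, 0.001], [-0.005, -0.002, -1.0]]
wrist_force: [-0.4, 0.2, -1.2]
width: -0.0
```

Call:
{"method": "move_arm", "body": {
  "deltas": [
    {"slide": [0, 0, 0.006], "yaw": 0.0, "jaw": 0},
    {"slide": [0, 0, 0.009], "yaw": 0.0, "jaw": 0},
    {"slide": [0, 0, 0.011], "yaw": 0.0, "jaw": 0},
    {"slide": [0, 0, 0.0115], "yaw": 0.0, "jaw": 0},
    {"slide": [0, 0, 0.0115], "yaw": 0.0, "jaw": 0}
  ]
}}

```text
time_s: 4.3
ee_pos: [0.5472, -0.1933, 0.2485]
tool_rot: [[0.982, 0.19, 0.001], [0.19, -0.982, -0.001], [0.001, 0.001, -1.0]]
wrist_force: [-2.8, 0.1, 6.2]
width: -0.0001
```

Call:
{"method": "move_arm", "body": {
  "deltas": [
    {"slide": [0, 0, -0.02], "yaw": 0.0, "jaw": 0},
    {"slide": [0, 0, -0.045], "yaw": 0.0, "jaw": 0},
    {"slide": [0, 0, -0.045], "yaw": 0.0, "jaw": 0},
    {"slide": [0, -0.04, -0.045], "yaw": 0.0, "jaw": 0},
    {"slide": [0, -0.08, -0.045], "yaw": 0.0, "jaw": 0},
    {"slide": [0, -0.093, -0.045], "yaw": 0.0, "jaw": 0},
    {"slide": [0, -0.093, -0.045], "yaw": 0.0, "jaw": 0},
    {"slide": [0, -0.093, -0.045], "yaw": 0.0, "jaw": 0},
    {"slide": [0, -0.093, -0.045], "yaw": 0.0, "jaw": 0}
  ]
}}

```text
time_s: 5.2
ee_pos: [0.5297, -0.1034, 0.2927]
tool_rot: [[0.982, 0.188, 0.001], [0.188, -0.982, -0.001], [0.0, 0.001, -1.0]]
wrist_force: [0.1, -0.3, -0.6]
width: -0.0004
```

```bash
python3 - <<'E'
from h import *
s=read_state();p=camera_params('wrist');im=snapshot('wrist')
R=np.array(s['tool_rot']);e=np.array(s['ee_pos']);print(s['time_s'],e.round(4),R[:,0].round(3))
q=np.array([.5287,-.1018,.079]);print((R.T@(q-e)-[0,0,tcp_to_tips]).round(4))
cv2.imwrite('pics/w3.png',im[:,:,::-1])
E
```

```text
5.2 [ 0.5297 -0.1034  0.2927] [0.982 0.188 0.   ]
[-0.0008 -0.0021  0.0403]
```

View pics/w3.png

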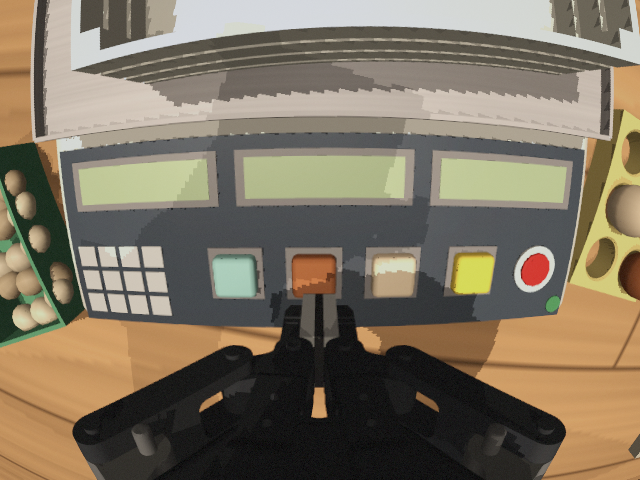

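The brown key at (314,273) is just ahead of the tips, the yellow one at (473,273) is back up, and the red one at (536,269) is still in. I'll shift about 2 mm and press the brown key.

Call:
{"method": "move_arm", "body": {
  "deltas": [
    {"slide": [0, -0.002, 0.022], "yaw": 0.0, "jaw": 0},
    {"slide": [0, -0.002, 0.034], "yaw": 0.0, "jaw": 0},
    {"slide": [0, -0.002, 0.034], "yaw": 0.0, "jaw": 0}
  ]
}}

```text
time_s: 5.55
ee_pos: [0.5283, -0.1004, 0.2571]
tool_rot: [[0.982, 0.189, -0.004], [0.189, -0.982, 0.0], [-0.004, -0.001, -1.0]]
wrist_force: [-0.5, -0.4, 0.4]
width: -0.0
```

Call:
{"method": "move_arm", "body": {
  "deltas": [
    {"slide": [0, 0, 0.006], "yaw": 0.0, "jaw": 0},
    {"slide": [0, 0, 0.009], "yaw": 0.0, "jaw": 0},
    {"slide": [0, 0, 0.011], "yaw": 0.0, "jaw": 0},
    {"slide": [0, 0, 0.0115], "yaw": 0.0, "jaw": 0},
    {"slide": [0, 0, 0.0115], "yaw": 0.0, "jaw": 0}
  ]
}}

```text
time_s: 6.05
ee_pos: [0.5293, -0.1002, 0.248]
tool_rot: [[0.982, 0.19, 0.001], [0.19, -0.982, -0.001], [0.001, 0.001, -1.0]]
wrist_force: [-1.9, -2.2, 6.2]
width: -0.0004
```

The force is 6.2 N with the tips 4.4 mm below the key's rest height, so it counts as pressed. Now I'll retreat straight up and back for a clear view.

Call:
{"method": "move_arm", "body": {
  "deltas": [
    {"slide": [0, 0, -0.02], "yaw": 0.0, "jaw": 0},
    {"slide": [0, 0, -0.06], "yaw": 0.0, "jaw": 0},
    {"slide": [0, 0, -0.1], "yaw": 0.0, "jaw": 0},
    {"slide": [0, 0.04, -0.12], "yaw": 0.0, "jaw": 0},
    {"slide": [0, 0.08, -0.12], "yaw": 0.0, "jaw": 0},
    {"slide": [0, 0.12, -0.12], "yaw": 0.0, "jaw": 0},
    {"slide": [0, 0.16, -0.12], "yaw": 0.0, "jaw": 0},
    {"slide": [0, 0.2, -0.12], "yaw": 0.0, "jaw": 0},
    {"slide": [0, 0.24, -0.12], "yaw": 0.0, "jaw": 0},
    {"slide": [0, 0.28, -0.12], "yaw": 0.0, "jaw": 0},
    {"slide": [0, 0.32, -0.12], "yaw": 0.0, "jaw": 0},
    {"slide": [0, 0.32, -0.12], "yaw": 0.0, "jaw": 0},
    {"slide": [0, 0.32, -0.12], "yaw": 0.0, "jaw": 0}
  ]
}}

```text
time_s: 7.35
ee_pos: [0.5894, -0.4147, 0.3668]
tool_rot: [[0.982, 0.188, -0.001], [0.188, -0.982, 0.0], [-0.001, -0.0, -1.0]]
wrist_force: [0.4, 0.7, -0.8]
width: -0.0001
```

```bash
python3 - <<'E'
from h import *
a=cv2.imread('pics/side0.png')[190:470,150:540];b=snapshot('side')[190:470,150:540,::-1]
cv2.imwrite('pics/end.png',np.hstack([a,b]));s=read_state();print(s['time_s'],s['wrist_force'])
E
```

```text
7.4 [ 0.66828914 -0.01842652  0.12865851]
```

View pics/end.png

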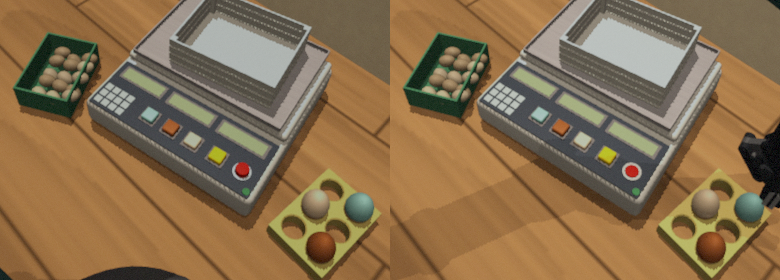

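The before/after pair shows the red button sunk at (632,171 in the composite), all square keys up, and the basket and eggs where they were. The arm touches nothing.

```bash
python3 -c "
from bench import *
print(sign_off())"
```

```text
the job is handed in; nothing more can be done
None
```

The scale is set up as asked and the job is handed in, after about 7.4 s of robot time. With closed fingertips I pressed the red power button, then tapped the yellow tare key, then the brown price key.

| Key | Depth reached | Force |
|---|---|---|
| Power (red) | about 8.5 mm | 6.7 N |
| Tare (yellow) | about 4 mm | 6.2 N |
| Brown price | about 4.4 mm | 6.2 N |

- **Power button:** partway down, the force read only 2.7 N where about 6 N was expected. I pressed a little deeper, and the final force matches the bottom stop.
- **Order of presses:** a wrist picture taken before the brown press shows the tare key back up and the power button still in.
- **Final side view:** the power button is still down and all the square keys are up. The basket and eggs look unmoved, and the arm is clear of everything.
- **Other price keys:** I did not press on or near the cream and blue keys.
- **Position checks:** the top and wrist cameras agreed on the key positions to about 1 mm. The side camera was off from them by about 3–4 mm.

The scale gives no readout of key travel, so the depths come from fingertip height and force.

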